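Gauge the spark gap of the neon bombarder

TASK

Check the spark gap on the grey stand: draw the orange-handled taper gauge up out of the wooden rack, lower its blade upright between the two steel plates and slide it down gently until it drags snugly, with the spring-backed plate pushed back about a millimetre. Do not force it further, and leave the other things where they are. Finish while holding: the gauge stays gripped by its handle and still at that depth when the program ends.

Things in the scene. Friction and masses are not known exactly. Their poses are not given: they have to be found in the camera images.
- gauge_grip (a point): Centre of the orange handle of the taper gauge (90 g): 34 mm (x) by 16 mm (y) by 53 mm tall (z); grip it across the 16 mm. Black guard plate 40 x 32 x 5 mm under the handle, underside 31.5 mm below this point, then the steel blade. At the start it stands upright, tip down, in one slot of the rack, guard resting on the rack's top, with 2 mm of play each way. z points up, away from the tip.
- gauge_tip (a point): Tip of the gauge's blade on its centre line, 103.5 mm below gauge_grip, same axes. The blade is 16 mm wide (x), 72 mm long, 2 mm thick (y) at the tip and 8 mm at the guard, so it thickens 1 mm in 12 mm of depth. All 72 mm must be drawn up to leave the slot.
- rack: Fixed wooden block 160 mm (x) by 56 mm (y) by 86 mm high with two slots, 20 mm (x) by 12 mm (y), 76 mm deep, 40 mm either side of the middle along x. Origin at the centre of the underside, z up. One slot holds the gauge, the other the blue-handled scraper (either way round), both with the same axes as the rack.
- scraper_grip (a point): Centre of the blue handle of the flat scraper in the other slot of the rack; handle the same size as the gauge's. Leave it there.
- stand: Fixed grey base of the spark gap, 100 mm (x) by 180 mm (y) by 25 mm high; origin at the centre of the underside, z up. On it a black carriage carries two upright steel plates, 44 mm wide (x), that face each other along y. They stand 3 to 5 mm apart (differs each time). White end walls of the carriage and brass blocks behind the plates reach no higher than 80 mm.
- head (a joint): Sideways slide of the carriage with both plates along the stand's y, -0.010 to 0.010 m. It moves freely (about 0.5 N), so it centres itself on the blade.
- jaw_throat (a point): On the inner face of the screw-set plate (stand's +y side, black screw knob behind it), mid-width, at the throat 104 mm above the table. Axes as the stand's. This plate does not give. Above the throat both plates have lips flared outward 30 degrees from vertical, tops 114 mm above the table, that guide the blade in; below it the gap is straight and 65 mm deep.
- sprung_throat (a point): On the inner face of the spring-backed plate (stand's -y side, coil spring behind it), mid-width, at the throat 104 mm above the table. Axes as the stand's. The middle of the gap is half-way between this point and jaw_throat.
- sprung (a joint): How far the spring-backed plate is pushed back (stand's -y), m: 0 at rest, at most 0.008. Spring 6 N per mm, no preload. The blade touches both plates 12 to 36 mm below the throat; 12 mm further down the plate is back 1 mm. The drag felt on the tool (upward while sliding down) grows steadily from the first touch to about 5 N at 1 mm; the blade stays put when stopped.
- beaker_rim (a point): Centre of the mouth of an empty glass beaker, 64 mm wide and 85 mm tall, standing on the table. Bystander.
- jar: Amber glass jar with a red cap, 52 mm wide and 75 mm tall; origin at the centre of its underside. Bystander.
- bung: Cork bung, 42 mm wide and 34 mm tall; origin at the centre of its underside. Bystander.
Not all that is in view belongs to the job. Of the things that look like the rack, take the one that is farthest to the robot's left at the start.

How it is judged:
By the outcome, as a careful person would: the job done as asked, in the order asked, and still so for the second after the job is handed in, while the arm keeps its last pose, push and grip.
It also fails if it takes over 43 s, if anything falls off the work surface, if the arm or the gripper's body presses on something with over 40 N, if the wrist force passes 120 N, or if a joint passes its speed limit or range.

ROBOT

A 7-joint arm with a two-finger parallel gripper is mounted at the origin on the work surface. World frame = base frame: x ahead of the robot, y to its left, z up, the work surface at z = 0. Lengths are in mm, angles in degrees, forces in N, time in s.
With the tool pointing down it reaches from about 400 to 900 mm from the base axis. Payload 5.5 kg.
Tool frame: the origin (TCP) lies at the very end of the fingers, on their centre line; the grasp point (between the pads) lies 19 mm behind it; z points along the fingers, y is the line along which they close (so a half turn about z gives the same grasp; the last joint's range is limited). The gripper opens to 85 mm and grips with 20 to 120 N. Pads are 22 mm wide; open, the fingers measure 114 mm over their backs; the gripper's body (76 mm by 85 mm) begins 54 mm behind the grasp point. The pads swing forward as they close: fully open they stand 13 mm farther back than shut.
Start: joints at [-54.42, 28.699, -24.465, 88.831, 12.651, 65.22, -12.049], TCP at [227.602, 608.849, 231.31] pointing down, gripper open.
Joint ranges: [-164.97, 164.97], [-17.58, 116.51], [-87.97, 89.64], [11.32, 138.91], [-80.73, 260.73], [10.89, 115.49], [-147.41, 147.41]. Speed limits (degrees/s): [147.25, 147.25, 180, 180, 180, 180, 180].

INTERFACE

Orientations are given as a 3x3 rotation matrix whose columns are the frame's x, y, z axes.
In Python, from plant import * gives the robot as it stands.
- The arm moves only by the tool carry_out, never from a script. Its argument "commands" is a list that holds one entry, the list of rows, each a list of 6 numbers: the shift along the world's x, y, z each as a share of 0.2 m, from -1 to 1, then the turn, a rotation vector about the world's x, y, z each as a share of 90 degrees, from -1 to 1. A call has 1 to 20 rows; each row is the pose to reach, as a shift and turn from the pose commanded when the call began; what a row does not reach only later rows make up. A row lasts 1/10 s, in which the tool goes at most 50 mm and 8.59 degrees, less where a joint would pass 70% of its speed; a pose out of reach is approached as far as the arm can. A call with a number of a shift or a turn outside -1 to 1 is refused whole. A call with a gripper value outside its range is refused whole. "gripper" is the closure, from 0 (fully open) to 1 (shut), set as the call begins (left out, the last holds). The fingers move at their own pace and stop on an object; "grip_force" is the grip in N (left out, the last holds). Time passes only in rows, so rows that repeat a pose let the fingers close. It gives the time, the measured TCP pose, the force, the opening and the grip force at its end, in the units of the state.
- sense(): the state, without advancing time (a new reading comes with each control period).
- capture(name): name is "scene" or "top" or "wrist"; returns (picture, depth): 400x640x3 uint8, red, green, blue; 400x640 float32, mm along the optical axis (not along the pixel's ray), 0 where there is no reading.
- camera_params(name): a dict with "camera_matrix" (3x3 intrinsics, pixels), "R" (3x3) and "t" (3): a world point X has camera coordinates R X + t; the wrist camera has in their place "T_tool_cam" (4x4, takes a point from camera to tool coordinates, whose origin is the TCP and whose axes are the flange's). Camera axes: x right, y down, z forward; pixel columns grow to the right and rows downward; lengths in mm; the calibration is good to about 2 mm. The wrist camera is an equidistant fisheye: a pixel r from the principal point sees the ray r / f radians off the axis. A picture is of the moment at which its call begins: read the wrist's pose just before it. camera_params takes no time and is no camera call.
- hand_in(): hands the job in; it is judged then, once.
The state is a dict: "time_s": time; "joints": joint angles; "qvel": joint speeds; "joint_torque": joint torques, N m; "eef_pos": TCP position; "tool_rot": TCP orientation; "wrist_force": force on the tool from outside, world axes, zero at the start; "torque": the same for the moment, N m; "grip_width": finger opening in mm; "grasp_force": force on a finger pad.
Only numpy, scipy, OpenCV 4.12 (cv2) and the standard library are available. Lean on these libraries where they do the work, as an engineer would, in place of code of your own. Each camera call takes 0.05 s, during which the arm holds its last target. There are 200 camera calls.

## Working session

There is one attempt and no reset: what is moved stays moved. The work goes in short steps, Python scripts to look and compute and a tool call to move; the robot and the scene stay as the last step left them, time stands still between calls to the robot, and variables do not carry over. Pictures are saved under pics/ and viewed, at most 10 in all, crops included, and the job is handed in when it is done.

Besides the shell and the picture viewer there is one more tool, called after ">>>" as name([rows], argument=value, ...), one row to a line, values as JSON. carry_out: Moves the arm, as the interface text tells. Shift numbers are shares of 0.2 m and turn numbers shares of 90 degrees, none past 1 either way. Its arguments: {"type":"object","properties":{"commands":{"type":"array"},"gripper":{"type":"number"},"grip_force":{"type":"number"}},"required":["commands"]}

```bash
mkdir -p pics; ls; cat > h.py <<'E'
from plant import *
import numpy as np, cv2
def save(n,img): cv2.imwrite('pics/'+n+'.png',img[:,:,::-1])
E
python3 - <<'E'
from h import *
s=sense();print({k:np.round(v,2).tolist() for k,v in s.items()})
for c in ("scene","top","wrist"):
    p,d=capture(c);save(c,p);np.savez('pics/'+c+'.npz',p=p,d=d)
    print(c,{k:np.round(v,3).tolist() for k,v in camera_params(c).items()})
E
```

```text
pics
{'time_s': 0.0, 'joints': [-54.42, 28.75, -24.45, 88.89, 12.65, 65.22, -12.05], 'qvel': [0.02, -0.06, 0.0, -0.01, -0.02, -0.02, 0.05], 'joint_torque': [0.0, -56.95, -5.82, -28.09, 0.01, 0.01, 0.0], 'eef_pos': [227.46, 608.18, 230.27], 'tool_rot': [[-0.94, 0.35, -0.0], [0.35, 0.94, -0.0], [0.0, -0.0, -1.0]], 'wrist_force': [0.28, -0.25, -1.18], 'torque': [-0.05, 0.05, 0.02], 'grasp_force': 0.0, 'grip_width': 85.24}
scene {'camera_matrix': [[459.478, 0.0, 322.45], [0.0, 459.478, 198.66], [0.0, 0.0, 1.0]], 'R': [[0.771, 0.637, 0.014], [0.36, -0.417, -0.835], [-0.526, 0.648, -0.55]], 't': [-439.954, -180.33, 1670.727]}
top {'camera_matrix': [[436.057, 0.0, 320.424], [0.0, 436.057, 204.644], [0.0, 0.0, 1.0]], 'R': [[-0.026, -1.0, -0.004], [-0.982, 0.027, -0.189], [0.189, -0.001, -0.982]], 't': [-37.501, 625.879, 1176.359]}
wrist {'camera_matrix': [[309.707, 0.0, 314.29], [0.0, 309.707, 203.766], [0.0, 0.0, 1.0]], 'T_tool_cam': [[0.001, -0.96, -0.281, 70.078], [1.0, 0.001, 0.0, -0.699], [-0.0, -0.281, 0.96, -141.778], [0.0, 0.0, 0.0, 1.0]]}
```

View pics/scene.png

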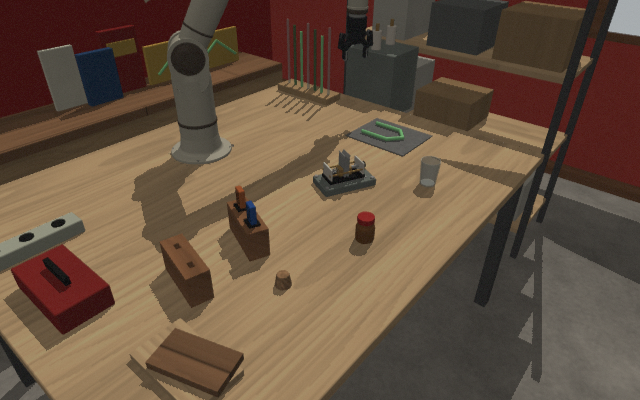

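View pics/top.png

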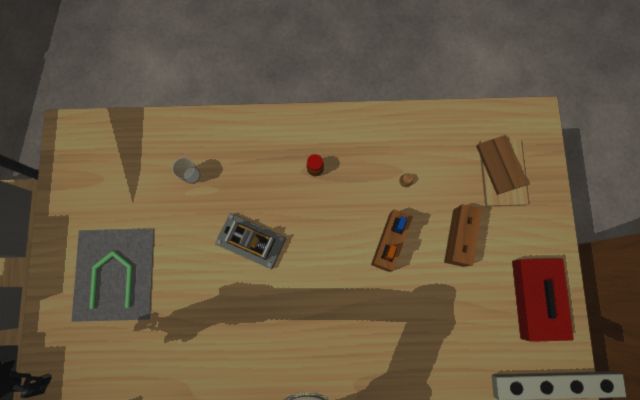

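View pics/wrist.png

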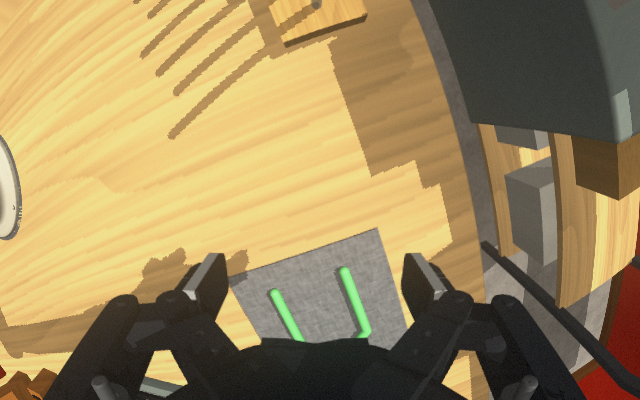

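The scene view shows the orange gauge at (240,197), the blue scraper at (251,212), and the stand at (345,175). In the top view, the gauge is at (391,252), the scraper at (400,224), the stand at (251,241), and an empty decoy rack at (464,235). The wrist camera sees only the mat.

```bash
cat >> h.py <<'E'
def ray(c,u,v):
    q=camera_params(c);R,t,K=map(np.array,(q['R'],q['t'],q['camera_matrix']))
    d=np.linalg.inv(K)@np.array([u,v,1.]);return -R.T@t, R.T@d
def onz(c,u,v,z):
    o,d=ray(c,u,v);return o+d*(z-o[2])/d[2]
def tri(obs):
    A=np.zeros((3,3));b=np.zeros(3);L=[]
    for c,u,v in obs:
        o,d=ray(c,u,v);d=d/np.linalg.norm(d);P=np.eye(3)-np.outer(d,d);A+=P;b+=P@o;L.append((o,P))
    x=np.linalg.solve(A,b);return x,[np.linalg.norm(P@(x-o)) for o,P in L]
def cloud(c,d):
    q=camera_params(c);R,t,K=map(np.array,(q['R'],q['t'],q['camera_matrix']))
    v,u=np.mgrid[:400,:640];X=np.stack([(u-K[0,2])/K[0,0]*d,(v-K[1,2])/K[1,1]*d,d],-1)
    return (X-t)@R
E
python3 - <<'E'
from h import *
for c in("top","scene"):
    z=np.load(f'pics/{c}.npz');p,d=z['p'],z['d'];W=cloud(c,d)
    h=cv2.cvtColor(p,cv2.COLOR_RGB2HSV)
    roi=np.zeros((400,640),bool)
    if c=='top': roi[200:280,365:420]=1
    else: roi[180:265,220:275]=1
    for n,lo,hi in(("orange",(3,200,110),(14,255,255)),("blue",(100,120,40),(125,255,255))):
        m=(cv2.inRange(h,lo,hi)>0)&roi
        w=W[m&(d>0)];zt=np.percentile(w[:,2],90);tp=w[abs(w[:,2]-zt)<6]
        vv,uu=np.nonzero(m);print(c,n,m.sum(),'px',uu.mean().round(1),vv.mean().round(1),uu.min(),uu.max(),vv.min(),vv.max(),'med',np.median(w,0).round(1),'ztop',zt.round(1),'top',tp.mean(0).round(1),len(tp))
    # heights map of rack and stand
    if c=='top':
        for n,(x0,x1,y0,y1),(z0,z1) in(("rack",(365,420,200,280),(78,93)),("stand",(205,295,205,275),(18,32)),("standhi",(205,295,205,275),(95,125)),("mid",(205,295,205,275),(60,90))):
            w=W[y0:y1,x0:x1].reshape(-1,3);k=w[(w[:,2]>z0)&(w[:,2]<z1)]
            if len(k)>4:
                r=cv2.minAreaRect(k[:,:2].astype(np.float32));print(n,len(k),k[:,2].mean().round(1),r)
t=np.load('pics/top.npz')['p'][195:285,195:425];s=np.load('pics/scene.npz')['p'][140:270,220:390]
a=cv2.resize(t,None,fx=3.4,fy=3.4,interpolation=2);b=cv2.resize(s,None,fx=2.2,fy=2.2,interpolation=2)
o=np.zeros((600,790,3),np.uint8);o[:a.shape[0],:a.shape[1]]=a;o[310:310+b.shape[0],:b.shape[1]]=b[:290];save('crop1',o)
E
```

```text
top orange 68 px 391.5 251.1 388 395 245 257 med [ 481.4 -234.5  144.3] ztop 146.1 top [ 481.5 -234.6  144.3] 66
top blue 113 px 400.1 224.2 394 405 217 231 med [ 550.9 -262.1  142.9] ztop 145.8 top [ 554.1 -264.8  144. ] 75
rack 963 86.7 ((518.9805297851562, -250.51414489746094), (56.30526351928711, 160.3380126953125), 67.31912994384766)
stand 1092 25.2 ((533.392578125, 150.87924194335938), (180.79173278808594, 100.0193862915039), 64.65499877929688)
standhi 124 109.2 ((531.9906005859375, 147.7642822265625), (21.761648178100586, 44.072017669677734), 65.17289733886719)
mid 384 69.8 ((534.5318603515625, 153.35745239257812), (135.59141540527344, 58.77762985229492), 64.72563934326172)Traceback (most recent call last):
  File "<stdin>", line 10, in <module>
    return _quantile_unchecked(
        a, q, axis, out, overwrite_input, method, keepdims, weights)
    return _ureduce(a,
                    func=_quantile_ureduce_func,
    ...<5 lines>...
                    overwrite_input=overwrite_input,
                    method=method)
    r = func(a, **kwargs)
    result = _quantile(arr,
                       quantiles=q,
    ...<2 lines>...
                       out=out,
                       weights=wgt)
    slices_having_nans = np.isnan(arr[-1, ...])
                                  ~~~^^^^^^^^^
IndexError: index -1 is out of bounds for axis 0 with size 0
```

Measured so far: rack centre (519,-250.5), top at 86.7, long axis at -22.7°. Orange handle at (481.5,-234.6), top at 144–146, which fits the given sizes. Stand centre (533.4,150.9), y axis at 64.65°, plate tops at about 109–114. I'll go over the stand first and look with the wrist camera.

>>> carry_out([
  [[0.12,-0.18,0,0,0,-0.02],[0.25,-0.38,0,0,0,-0.04],[0.38,-0.58,0,0,0,-0.054],[0.51,-0.77,0,0,0,-0.054]],
], gripper=0)

```text
time_s: 0.55
eef_pos: [330.3, 452.8, 231.0]
tool_rot: [[-0.903, 0.429, -0.0], [0.429, 0.903, -0.001], [-0.0, -0.001, -1.0]]
wrist_force: [0.2, 1.0, -0.0]
grip_width: 85.6
grasp_force: 0.0
```

>>> carry_out([
  [[0.13,-0.19,0,0,0,0],[0.26,-0.38,0,0,0,0],[0.38,-0.57,0,0,0,0],[0.51,-0.76,0,0,0,0]],
])

```text
time_s: 0.95
eef_pos: [432.1, 301.1, 231.3]
tool_rot: [[-0.904, 0.428, -0.0], [0.428, 0.904, -0.0], [0.0, -0.0, -1.0]]
wrist_force: [0.2, 1.0, -0.1]
grip_width: 85.6
grasp_force: 0.0
```

>>> carry_out([
  [[0.13,-0.19,0,0,0,0],[0.26,-0.38,0,0,0,0],[0.38,-0.57,0,0,0,0],[0.51,-0.76,0,0,0,0],[0.51,-0.76,0,0,0,0],[0.51,-0.76,0,0,0,0],[0.51,-0.76,0,0,0,0]],
])

```text
time_s: 1.65
eef_pos: [532.7, 152.2, 231.1]
tool_rot: [[-0.904, 0.427, -0.001], [0.427, 0.904, 0.001], [0.001, 0.0, -1.0]]
wrist_force: [0.3, 0.3, -1.2]
grip_width: 85.4
grasp_force: 0.0
```

```bash
python3 - <<'E'
from h import *
s=sense();print(s['time_s'],s['eef_pos'],np.round(s['tool_rot'],4).tolist(),s['wrist_force'],np.abs(s['qvel']).max())
p,d=capture('wrist');np.savez('pics/w1.npz',p=p,d=d,e=s['eef_pos'],R=s['tool_rot']);save('w1',p)
E
```

```text
1.65 [532.74768804 152.21597836 231.08611867] [[-0.9043, 0.4268, -0.001], [0.4268, 0.9043, 0.0007], [0.0012, 0.0003, -1.0]] [ 0.27237996  0.26719797 -1.19696301] 0.9461046082955068
```

View pics/w1.png

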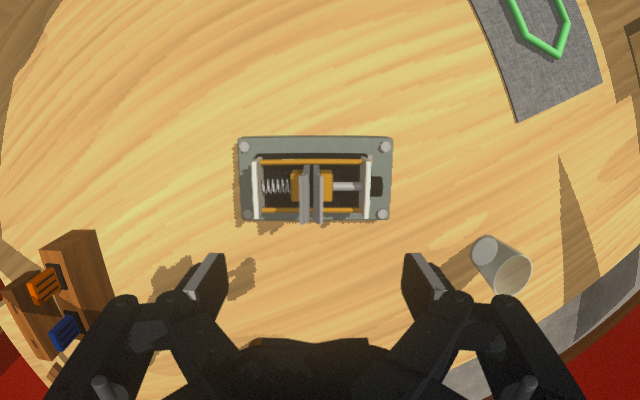

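The stand is at the picture's centre. The spring is on the left at (275,186), the plates at (305–320,195), and the screw knob on the right at (376,187), so the stand's +y is the tool's +y. Next I'll unproject the plates and the rack from this view.

```bash
cat >> h.py <<'E'
def wcloud(d,e,R):
    q=camera_params('wrist');K=np.array(q['camera_matrix']);T=np.array(q['T_tool_cam'])
    v,u=np.mgrid[:400,:640];x=(u-K[0,2])/K[0,0];y=(v-K[1,2])/K[1,1];r=np.hypot(x,y)+1e-9
    k=np.tan(np.minimum(r,1.5))/r;X=np.stack([x*k*d,y*k*d,d],-1)
    return (X@T[:3,:3].T+T[:3,3])@np.array(R).T+np.array(e)
E
python3 - <<'E'
from h import *
z=np.load('pics/w1.npz');W=wcloud(z['d'],z['e'],z['R'])
w=W[130:230,230:400].reshape(-1,3)
k=w[(w[:,2]>15)&(w[:,2]<32)];r=cv2.minAreaRect(k[:,:2].astype(np.float32));print('stand',k[:,2].mean(),r)
for c in('t','w'):
    if c=='t': t=cloud('top',np.load('pics/top.npz')['d'])[205:275,205:295].reshape(-1,3)
    else: t=w
    for a in(64.65,):
        X=np.array([np.sin(np.radians(a)),-np.cos(np.radians(a))]);Y=np.array([-X[1],X[0]])
        q=t[t[:,2]>90];l=np.c_[(q[:,:2]-[533.4,150.9])@X,(q[:,:2]-[533.4,150.9])@Y,q[:,2]]
        print(c,len(l),'x',l[:,0].min(),l[:,0].max())
        hi=l[l[:,2]>110];ed=np.arange(-25,26,1)
        for y0 in ed:
            s=l[(l[:,1]>=y0)&(l[:,1]<y0+1)]
            if len(s):print(y0,len(s),s[:,2].mean().round(1),s[:,2].max().round(1),'|',end=' ')
        print()
        for sgn in(0,1): pass
p=z['p'][130:230,230:400];save('c2',cv2.resize(p,None,fx=4.7,fy=4.7,interpolation=2))
E
```

```text
stand 24.410450799014193 ((535.0531005859375, 151.73915100097656), (180.75411987304688, 99.11080932617188), 64.7597427368164)
t 160 x -40.68059130974972 22.018761815560012
-15 4 115.5 116.5 | -14 4 113.8 115.3 | -13 6 113.5 116.8 | -12 16 100.9 114.8 | -11 6 112.7 114.9 | -10 3 111.5 114.1 | -9 1 107.7 107.7 | -8 8 107.2 111.2 | -7 4 106.4 108.3 | -6 1 101.2 101.2 | -3 11 101.4 107.2 | -2 13 100.4 110.1 | -1 10 105.4 109.3 | 0 6 108.1 111.2 | 1 10 110.0 114.9 | 2 8 112.4 117.5 | 3 7 113.7 116.4 | 4 7 114.2 117.0 | 5 3 114.0 115.6 | 6 6 112.5 114.2 | 7 1 109.6 109.6 | 
w 1059 x -71.00749761467851 24.32477455026842
-14 1 111.8 111.8 | -13 55 112.5 114.1 | -12 63 113.2 114.7 | -11 68 111.8 114.9 | -10 54 110.8 113.8 | -9 53 109.6 111.7 | -8 53 107.7 110.2 | -7 84 105.8 108.2 | -6 66 104.7 106.5 | -5 51 99.6 104.1 | 0 102 238.7 372.9 | 1 76 106.7 109.7 | 2 81 108.9 111.3 | 3 53 111.2 113.5 | 4 53 111.2 113.8 | 5 50 113.5 115.3 | 6 48 113.0 114.4 | 7 48 112.4 114.4 |
```

View pics/c2.png

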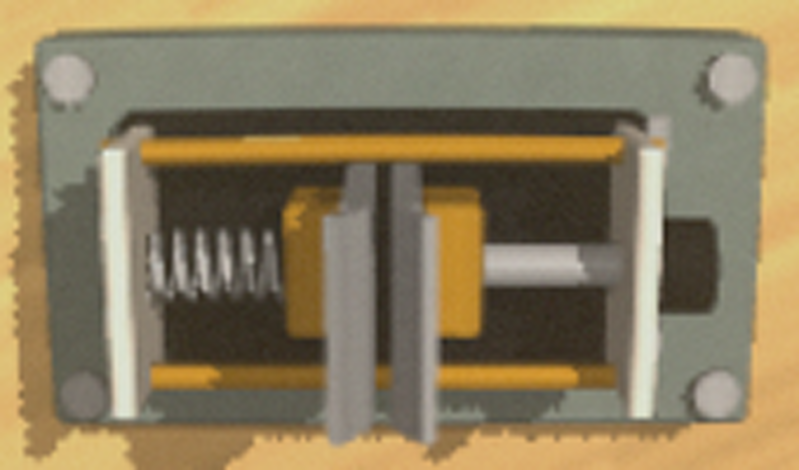

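The plates are 44 mm wide with tops at about 114. The throat middle lies 3 mm along -y from the stand's centre, near (532,148). Now to the gauge.

>>> carry_out([
  [[-0.03,-0.24,0,0,0,0.01],[-0.06,-0.49,0,0,0,0.02],[-0.1,-0.74,0,0,0,0.029],[-0.13,-0.97,0,0,0,0.029]],
])

```text
time_s: 2.1
eef_pos: [506.8, -43.2, 231.5]
tool_rot: [[-0.924, 0.383, 0.0], [0.383, 0.924, 0.0], [-0.0, 0.0, -1.0]]
wrist_force: [0.8, 0.6, 0.2]
grip_width: 85.2
grasp_force: 0.0
```

>>> carry_out([
  [[-0.03,-0.24,0,0,0,0],[-0.06,-0.49,0,0,0,0],[-0.1,-0.74,0,0,0,0],[-0.13,-0.97,0,0,0,0],[-0.13,-0.97,0,0,0,0],[-0.13,-0.97,0,0,0,0],[-0.13,-0.97,0,0,0,0]],
])

```text
time_s: 2.8
eef_pos: [482.3, -234.5, 231.2]
tool_rot: [[-0.924, 0.383, 0.0], [0.383, 0.924, 0.001], [0.0, 0.001, -1.0]]
wrist_force: [-0.2, -0.4, -0.1]
grip_width: 85.6
grasp_force: 0.0
```

```bash
python3 - <<'E'
from h import *
s=sense();e=s['eef_pos'];R=np.array(s['tool_rot']);print(s['time_s'],e,R.round(4).tolist(),s['wrist_force'])
p,d=capture('wrist');np.savez('pics/w2.npz',p=p,d=d,e=e,R=R);save('w2',p)
W=wcloud(d,e,R);h=cv2.cvtColor(p,cv2.COLOR_RGB2HSV)
for n,lo,hi in(("orange",(3,200,80),(14,255,255)),("blue",(100,120,40),(125,255,255))):
    m=(cv2.inRange(h,lo,hi)>0)&(np.linalg.norm(W[:,:,:2]-[519,-250],axis=2)<90)
    w=W[m];t=w[w[:,2]>139];vv,uu=np.nonzero(m)
    print(n,len(w),uu.mean(),vv.mean(),np.percentile(w[:,2],[50,95]).round(1),t.mean(0).round(1),cv2.minAreaRect(t[:,:2].astype(np.float32)) if len(t) else '')
m=(abs(W[:,:,2]-86)<4)&(np.linalg.norm(W[:,:,:2]-[519,-250],axis=2)<90)
print('rack',cv2.minAreaRect(W[m][:,:2].astype(np.float32)),W[m][:,2].mean())
E
```

```text
2.8 [ 482.3364366  -234.50700085  231.21319865] [[-0.9236, 0.3833, 0.0], [0.3833, 0.9236, 0.0012], [0.0004, 0.0012, -1.0]] [-0.21890874 -0.4338066  -0.07059701]
orange 984 314.5294715447154 204.375 [142.8 144.2] [ 482.9 -234.6  144.9] ((484.0108642578125, -233.66094970703125), (146.5632781982422, 33.17064666748047), 69.57061767578125)
blue 829 315.3655006031363 284.61278648974667 [142.5 144.1] [ 555.9 -264.7  142.9] ((557.2243041992188, -265.3088684082031), (14.382166862487793, 33.648380279541016), 67.719482421875)
rack ((521.5978393554688, -250.66806030273438), (57.0630989074707, 161.00352478027344), 67.22298431396484) 85.63585223647144
```

View pics/w2.png

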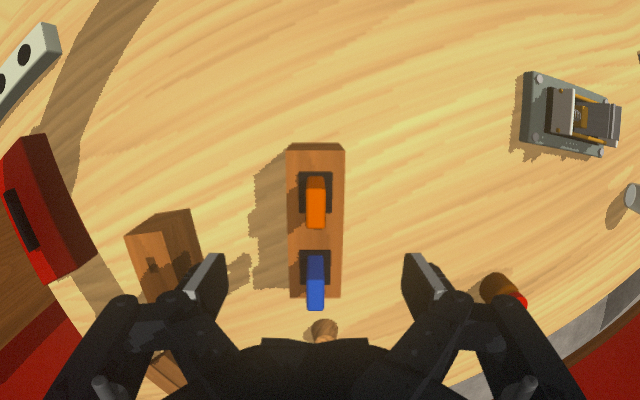

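The orange handle at (314,204) sits centred under the open fingers, which are aligned with the rack to within 0.3°. The blue scraper at (315,284) is clear. Descending to z = 100 and gripping.

>>> carry_out([
  [[0,0,-0.2,0,0,0],[0,0,-0.4,0,0,0],[0,0,-0.55,0,0,0],[0,0,-0.62,0,0,0],[0,0,-0.655,0,0,0],[0,0,-0.655,0,0,0],[0,0,-0.655,0,0,0],[0,0,-0.655,0,0,0]],
])

```text
time_s: 3.65
eef_pos: [482.8, -237.6, 101.8]
tool_rot: [[-0.922, 0.387, 0.003], [0.387, 0.922, -0.001], [-0.003, 0.0, -1.0]]
wrist_force: [0.0, -0.2, -0.5]
grip_width: 85.1
grasp_force: 0.0
```

>>> carry_out([
  [[0,0,0,0,0,0],[0,0,0,0,0,0],[0,0,0,0,0,0],[0,0,0,0,0,0],[0,0,0,0,0,0],[0,0,0,0,0,0],[0,0,0,0,0,0],[0,0,0,0,0,0],[0,0,0,0,0,0],[0,0,0,0,0,0],[0,0,0,0,0,0],[0,0,0,0,0,0]],
], gripper=1, grip_force=50)

```text
time_s: 4.85
eef_pos: [482.1, -236.3, 100.5]
tool_rot: [[-0.922, 0.386, 0.001], [0.386, 0.922, 0.001], [-0.0, 0.001, -1.0]]
wrist_force: [1.7, 5.5, 2.4]
grip_width: 15.5
grasp_force: 51.2
```

>>> carry_out([
  [[0.002,0.006,0.02,0,0,0],[0.002,0.006,0.08,0,0,0],[0.002,0.006,0.18,0,0,0],[0.002,0.006,0.3,0,0,0],[0.002,0.006,0.42,0,0,0],[0.002,0.006,0.56,0,0,0],[0.002,0.006,0.68,0,0,0],[0.002,0.006,0.75,0,0,0],[0.002,0.006,0.75,0,0,0],[0.002,0.006,0.75,0,0,0],[0.002,0.006,0.75,0,0,0]],
])

```text
time_s: 5.95
eef_pos: [481.0, -235.7, 248.8]
tool_rot: [[-0.922, 0.387, -0.003], [0.387, 0.922, 0.001], [0.003, -0.0, -1.0]]
wrist_force: [-0.6, -0.0, -1.6]
grip_width: 15.3
grasp_force: 50.8
```

```bash
python3 - <<'E'
from h import *
s=sense();e=s['eef_pos'];R=np.array(s['tool_rot']);print(s['time_s'],e,R.round(4).tolist(),s['wrist_force'],s['torque'],s['grip_width'])
o=np.zeros((560,400*2-20,3),np.uint8)
p,d=capture('scene');np.savez('pics/s3.npz',p=p,d=d);a=cv2.resize(p[110:250,190:285],None,fx=4,fy=4,interpolation=2);o[:560,:380]=a
p,d=capture('wrist');np.savez('pics/w3.npz',p=p,d=d,e=e,R=R)
b=cv2.resize(p[100:360,220:420],None,fx=1.99,fy=1.99,interpolation=2);o[:b.shape[0],382:382+b.shape[1]]=b
save('c3',o)
E
```

```text
5.95 [ 480.97104451 -235.7326682   248.83406403] [[-0.9221, 0.3868, -0.0026], [0.3868, 0.9222, 0.0009], [0.0027, -0.0002, -1.0]] [-0.61135992 -0.03262217 -1.63942725] [ 0.01646918  0.04972893 -0.01605366] 15.319426854597072
```

View pics/c3.png

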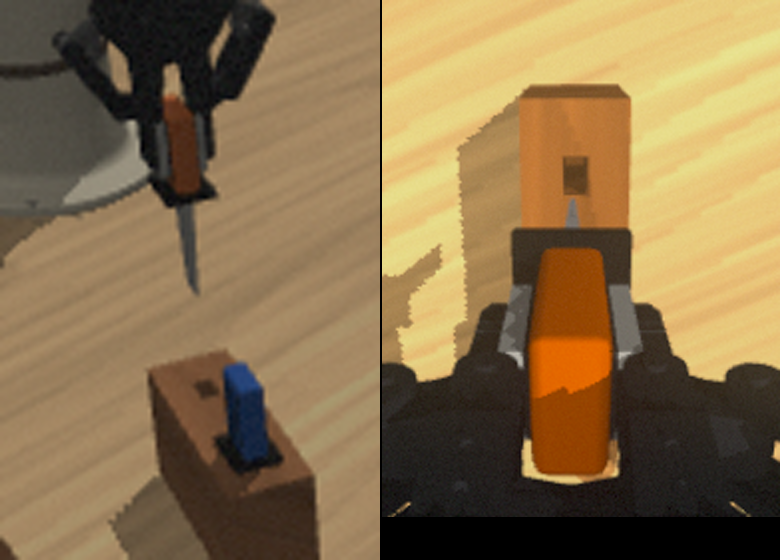

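The gauge is out of the slot and held between the pads, with the blade and guard visible. The scraper is still in the rack. In the wrist image the blade is at about (316,200). Next I'll check the tool's tilt and the tip offset.

```bash
python3 - <<'E'
from h import *
z=np.load('pics/w3.npz');p,d,e,R=z['p'],z['d'],z['e'],z['R'];W=wcloud(d,e,R);L=(W-e)@R  # tool coords
h=cv2.cvtColor(p,cv2.COLOR_RGB2HSV)
m=(cv2.inRange(h,(3,180,60),(16,255,255))>0);m[:, :270]=0;m[:,370:]=0
l=L[m&(d>0)];l=l[np.abs(l[:,1])<15]
for q in ('top','side'):
    k=l[l[:,2]<-38] if q=='top' else l[(l[:,2]>-36)&(l[:,2]<5)]
    print(q,len(k),k.mean(0).round(1),k.min(0).round(1),k.max(0).round(1))
    A=np.c_[k[:,:2],np.ones(len(k))] if q=='top' else np.c_[k[:,1:],np.ones(len(k))]
    print(np.linalg.lstsq(A,k[:,2] if q=='top' else k[:,0],rcond=None)[0].round(4))
g=(L[:,:,2]>5)&(L[:,:,2]<22)&(np.abs(L[:,:,1])<30)&(np.abs(L[:,:,0])<40);k=L[g]
print('guard',len(k),k.min(0).round(1),k.max(0).round(1),cv2.minAreaRect(k[:,:2].astype(np.float32)))
k=L[185:216,305:328].reshape(-1,3);k=k[(k[:,2]>15)&(k[:,2]<120)];print('blade',len(k))
for a in np.arange(15,110,10):
    b=k[(k[:,2]>=a)&(k[:,2]<a+10)]
    if len(b):print(a,len(b),b.mean(0).round(1),b[:,0].max().round(1))
# scene check: blade pixels
z=np.load('pics/s3.npz');C=cloud('scene',z['d'])[110:250,190:285].reshape(-1,3);T=(C-e)@R
k=T[(np.abs(T[:,1])<15)&(np.abs(T[:,0])<25)&(T[:,2]>12)&(T[:,2]<100)]
for a in np.arange(15,100,10):
    b=k[(k[:,2]>=a)&(k[:,2]<a+10)]
    if len(b):print('s',a,len(b),b.mean(0).round(1),b.min(0).round(1),b.max(0).round(1))
E
```

```text
top 2869 [  1.8  -0.6 -42.4] [-17.3  -8.7 -44.7] [ 16.4   7.5 -38. ]
[ 3.43000e-02 -9.70000e-03 -4.24321e+01]
side 1334 [ 15.1  -0.4 -18.5] [ -8.1  -9.1 -36. ] [16.6  8.1  5. ]
[-1.23000e-02  7.90000e-03  1.52805e+01]
guard 1184 [  2.3 -16.3   5. ] [19.4 15.8 15.6] ((11.372032165527344, -0.1944580078125), (16.665416717529297, 32.34613037109375), 2.8101651668548584)
blade 72
15 6 [18.3 -0.1 15.4] 18.4
45 9 [ 6.6  0.2 53.1] 6.9
55 28 [ 6.6 -0.4 59.6] 7.2
65 17 [ 6.2  0.3 71. ] 7.0
75 8 [ 6.4  0.1 79.7] 6.6
85 4 [ 6.3  0.4 87. ] 6.8
s 15 7 [-12.1  -1.5  19.2] [-19.8 -14.6  15.2] [-5.2 14.2 24.4]
s 25 15 [-7.6 -0.5 29.9] [-12.2  -3.7  25. ] [ 2.6  3.8 34. ]
s 35 14 [-5.1 -1.  39.2] [-11.4  -3.2  35.5] [ 5.7  3.3 43.3]
s 45 12 [-5.6 -0.1 49.5] [-11.8  -3.   46.5] [ 3.   3.6 53.1]
s 55 13 [-2.9 -0.9 59.9] [-9.5 -2.  55.1] [ 9.7  1.4 65. ]
s 65 7 [-2.7 -0.4 70.6] [-10.   -1.5  67.5] [ 6.7  1.3 73.7]
s 75 12 [-5.6 -0.1 79.2] [-10.5  -2.4  75. ] [ 9.   2.  83.8]
s 85 2 [-2.6  0.4 87.4] [-8.6 -0.3 87.3] [ 3.3  1.  87.5]
```

Gauge upright: the tip is 87 mm below the TCP and centred between the pads. Carrying it to above the gap.

>>> carry_out([
  [[0.02,0.13,0,0,0,-0.005],[0.045,0.34,0,0,0,-0.015],[0.07,0.55,0,0,0,-0.028],[0.1,0.76,0,0,0,-0.028],[0.128,0.96,0,0,0,-0.028]],
])

```text
time_s: 6.55
eef_pos: [507.2, -42.1, 249.5]
tool_rot: [[-0.904, 0.427, -0.001], [0.427, 0.904, 0.0], [0.001, -0.0, -1.0]]
wrist_force: [1.2, -0.7, -0.9]
grip_width: 15.5
grasp_force: 50.9
```

>>> carry_out([
  [[0.027,0.21,0,0,0,0],[0.055,0.42,0,0,0,0],[0.08,0.62,0,0,0,0],[0.108,0.8,0,0,0,0],[0.12,0.91,0,0,0,0],[0.128,0.96,0,0,0,0],[0.128,0.96,0,0,0,0],[0.128,0.96,0,0,0,0],[0.128,0.96,0,0,0,0],[0.128,0.96,0,0,0,0],[0.128,0.96,0,0,0,0]],
])

```text
time_s: 7.65
eef_pos: [533.4, 147.0, 250.4]
tool_rot: [[-0.904, 0.428, 0.0], [0.428, 0.904, -0.0], [-0.0, -0.0, -1.0]]
wrist_force: [0.6, -0.7, -0.6]
grip_width: 15.8
grasp_force: 50.9
```

```bash
cat > chk.py <<'E'
from h import *
import sys
s=sense();e=s['eef_pos'];R=np.array(s['tool_rot']);print(s['time_s'],np.round(e,2),R.round(4).tolist(),np.degrees(np.arctan2(R[1,1],R[0,1])),np.round(s['wrist_force'],2),np.round(s['torque'],3),s['grip_width'])
p,d=capture('wrist');np.savez('pics/%s.npz'%sys.argv[1],p=p,d=d,e=e,R=R);save(sys.argv[1],cv2.resize(p[100:330,180:450],None,fx=2.5,fy=2.5,interpolation=2))
W=wcloud(d,e,R);X=np.array([np.sin(np.radians(64.7)),-np.cos(np.radians(64.7))]);Y=np.array([-X[1],X[0]])
w=W.reshape(-1,3);l=np.c_[(w[:,:2]-[533.4,150.9])@X,(w[:,:2]-[533.4,150.9])@Y,w[:,2]]
print('tip local',(e[:2]-[533.4,150.9])@X,(e[:2]-[533.4,150.9])@Y)
k=l[(abs(l[:,2]-25)<4)&(abs(l[:,0])<60)&(abs(l[:,1])<100)];print('stand',cv2.minAreaRect(k[:,:2].astype(np.float32)))
q=l[(l[:,2]>95)&(l[:,2]<118)&(abs(l[:,0])<30)&(abs(l[:,1])<25)];print('x',q[:,0].min(),q[:,0].max())
for y0 in range(-20,18):
    t=q[(q[:,1]>=y0)&(q[:,1]<y0+1)]
    if len(t):print(y0,len(t),t[:,2].mean().round(1),end=' | ')
E
python3 chk.py w4
```

```text
7.65 [533.35 146.98 250.44] [[-0.9036, 0.4283, 0.0002], [0.4283, 0.9036, -0.0002], [-0.0003, -0.0001, -1.0]] 64.6376079561537 [ 0.64 -0.71 -0.58] [ 0.01 -0.03 -0.01] 15.811491692914483
tip local 1.6349862755638833 -3.5677293205954332
stand ((1.3677940368652344, 1.2892990112304688), (99.24455261230469, 180.5632781982422), 0.0008152412483468652)
x -20.63767511907019 24.261877894041994
-13 45 112.5 | -12 44 113.1 | -11 48 112.8 | -10 62 112.6 | -9 75 110.1 | -8 53 107.7 | -7 42 105.6 | -6 42 105.2 | -5 36 103.4 | -1 46 105.0 | 0 46 104.9 | 1 47 106.8 | 2 47 108.6 | 3 54 110.8 | 4 65 112.2 | 5 55 112.8 | 6 52 112.8 | 7 8 112.6 |
```

View pics/w4.png

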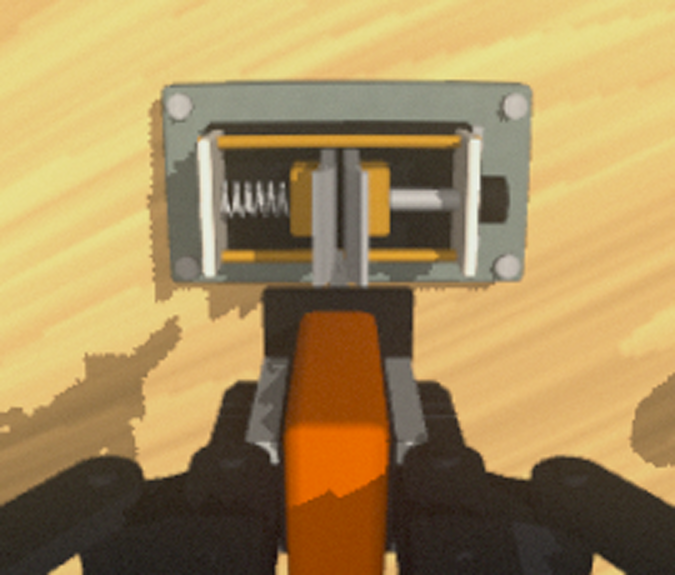

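The view is clear: the sprung plate is at crop (324,215), the screw-set plate at (355,215), and the blade hangs on the gap's line. Yaw matches to 0.1° and I need about 0.6 mm toward +y. Lowering the tip into the lips.

>>> carry_out([
  [[0.001,0.003,-0.06,0,0,0],[0.001,0.003,-0.14,0,0,0],[0.001,0.003,-0.2,0,0,0],[0.001,0.003,-0.23,0,0,0],[0.001,0.003,-0.24,0,0,0],[0.001,0.003,-0.25,0,0,0],[0.001,0.003,-0.25,0,0,0],[0.001,0.003,-0.25,0,0,0],[0.001,0.003,-0.25,0,0,0]],
])

```text
time_s: 8.6
eef_pos: [533.8, 148.7, 200.8]
tool_rot: [[-0.904, 0.427, 0.001], [0.427, 0.904, 0.0], [-0.001, 0.001, -1.0]]
wrist_force: [-0.3, -0.3, -0.6]
grip_width: 15.9
grasp_force: 50.9
```

```bash
cat > f.py <<'E'
from h import *
import sys
n=int(sys.argv[1]);S=[]
for i in range(n):
    p,d=capture('wrist');S.append(sense())
m=lambda k:np.mean([np.array(s[k]) for s in S],0)
R=m('tool_rot');print(S[-1]['time_s'],m('eef_pos').round(2),'yaw',np.degrees(np.arctan2(R[1,1],R[0,1])).round(2),'zax',R[:,2].round(4),'F',m('wrist_force').round(2),np.std([s['wrist_force'][2] for s in S]).round(2),'T',m('torque').round(3),m('grip_width').round(2))
E
python3 f.py 6
```

```text
8.9 [533.55 148.7  200.58] yaw 64.73 zax [ 5.e-04  1.e-04 -1.e+00] F [-0.14  0.14 -0.54] 0.49 T [-0.012  0.004  0.002] 15.48
```

>>> carry_out([
  [[-0.001,-0.003,-0.01,0,0,0],[-0.001,-0.003,-0.025,0,0,0],[-0.001,-0.003,-0.04,0,0,0],[-0.001,-0.003,-0.055,0,0,0],[-0.001,-0.003,-0.07,0,0,0],[-0.001,-0.003,-0.08,0,0,0],[-0.001,-0.003,-0.09,0,0,0],[-0.001,-0.003,-0.09,0,0,0],[-0.001,-0.003,-0.09,0,0,0]],
])

```text
time_s: 9.8
eef_pos: [533.2, 148.1, 182.3]
tool_rot: [[-0.904, 0.427, -0.0], [0.427, 0.904, 0.0], [0.0, 0.0, -1.0]]
wrist_force: [-0.8, -0.2, -0.2]
grip_width: 15.9
grasp_force: 50.9
```

```bash
python3 f.py 6; python3 chk.py w5
```

```text
10.1 [533.3  148.09 182.45] yaw 64.73 zax [ 2.e-04  1.e-04 -1.e+00] F [ 0.16  0.03 -0.67] 0.38 T [ 0.022 -0.003  0.014] 15.53
10.1 [533.28 148.07 182.45] [[-0.9043, 0.4269, 0.0002], [0.4269, 0.9043, 0.0001], [-0.0002, 0.0002, -1.0]] 64.7313468055079 [-0.14  0.77 -0.18] [ 0.049 -0.014  0.005] 15.635588861627994
tip local 1.1023341187623203 -2.6039904234453783
stand ((2.046417236328125, 1.2545394897460938), (100.17723846435547, 180.23175048828125), 0.117055743932724)
x -20.755059665934773 2.643490475664048
-14 18 112.0 | -13 28 112.7 | -12 54 113.2 | -11 34 113.0 | -10 52 110.3 | -9 46 109.1 | -8 34 108.0 | -7 63 106.5 | -6 32 104.5 | -4 8 108.9 | -3 10 105.0 | -2 35 104.1 | -1 32 104.8 | 0 32 104.8 | 1 66 106.7 | 2 33 108.8 | 3 64 110.3 | 4 35 110.4 | 5 52 113.3 | 6 36 112.6 | 7 29 112.3 |
```

View pics/w5.png

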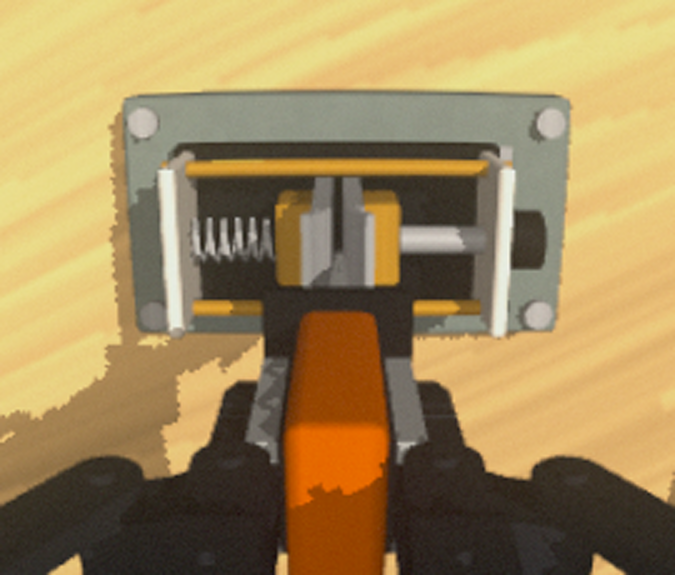

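The blade is in the gap at crop (337,265), free of both plates, about 8.5 mm deep, and the z-force baseline is about -0.6 N. Sliding down gently in steps while watching the drag.

>>> carry_out([
  [[0,0,-0.005,0,0,0],[0,0,-0.01,0,0,0],[0,0,-0.015,0,0,0],[0,0,-0.02,0,0,0],[0,0,-0.025,0,0,0],[0,0,-0.03,0,0,0]],
])

```text
time_s: 10.75
eef_pos: [533.2, 148.1, 176.2]
tool_rot: [[-0.904, 0.427, -0.0], [0.427, 0.904, 0.0], [0.0, 0.0, -1.0]]
wrist_force: [0.7, -0.3, -0.3]
grip_width: 15.0
grasp_force: 50.9
```

```bash
python3 f.py 5
```

```text
11.0 [533.13 148.02 176.18] yaw 64.73 zax [-2.e-04 -0.e+00 -1.e+00] F [-0.1  -0.01 -1.04] 0.53 T [ 0.004 -0.013  0.009] 15.49
```

>>> carry_out([
  [[0,0,-0.005,0,0,0],[0,0,-0.01,0,0,0],[0,0,-0.015,0,0,0],[0,0,-0.02,0,0,0],[0,0,-0.025,0,0,0]],
])

```text
time_s: 11.5
eef_pos: [533.1, 148.0, 171.2]
tool_rot: [[-0.904, 0.427, -0.0], [0.427, 0.904, -0.0], [0.0, -0.0, -1.0]]
wrist_force: [0.3, -1.0, -0.2]
grip_width: 15.4
grasp_force: 50.9
```

```bash
python3 f.py 5
```

```text
11.75 [533.08 147.97 171.14] yaw 64.73 zax [-3.e-04 -1.e-04 -1.e+00] F [-0.02 -0.21 -0.64] 0.28 T [-0.095  0.076 -0.024] 15.38
```

>>> carry_out([
  [[0,0,-0.005,0,0,0],[0,0,-0.01,0,0,0],[0,0,-0.015,0,0,0],[0,0,-0.02,0,0,0]],
])

```text
time_s: 12.15
eef_pos: [533.3, 148.1, 167.3]
tool_rot: [[-0.904, 0.427, 0.0], [0.427, 0.904, 0.0], [-0.0, 0.0, -1.0]]
wrist_force: [-1.2, 0.3, 0.5]
grip_width: 15.6
grasp_force: 51.0
```

```bash
python3 f.py 6
```

```text
12.45 [533.27 148.07 167.21] yaw 64.73 zax [ 1.e-04  1.e-04 -1.e+00] F [ 0.58  0.17 -1.12] 1.02 T [-0.099 -0.085 -0.015] 15.33
```

>>> carry_out([
  [[0,0,-0.005,0,0,0],[0,0,-0.01,0,0,0],[0,0,-0.015,0,0,0],[0,0,-0.02,0,0,0]],
])

```text
time_s: 12.85
eef_pos: [533.4, 148.1, 163.5]
tool_rot: [[-0.904, 0.427, 0.0], [0.427, 0.904, 0.0], [-0.0, 0.0, -1.0]]
wrist_force: [0.6, -0.1, 2.1]
grip_width: 15.3
grasp_force: 51.1
```

```bash
python3 f.py 6
```

```text
13.15 [533.36 148.12 163.34] yaw 64.73 zax [ 3.e-04  2.e-04 -1.e+00] F [ 0.4  -0.07  0.81] 0.63 T [-0.074 -0.095 -0.001] 15.41
```

>>> carry_out([
  [[0,0,-0.005,0,0,0],[0,0,-0.01,0,0,0],[0,0,-0.015,0,0,0],[0,0,-0.02,0,0,0]],
])

```text
time_s: 13.55
eef_pos: [533.4, 148.1, 159.5]
tool_rot: [[-0.904, 0.427, 0.0], [0.427, 0.904, 0.0], [-0.0, 0.0, -1.0]]
wrist_force: [0.5, -0.1, 4.5]
grip_width: 15.4
grasp_force: 51.4
```

```bash
python3 f.py 6
```

```text
13.85 [533.32 148.09 159.31] yaw 64.73 zax [ 2.e-04  1.e-04 -1.e+00] F [ 0.41 -0.23  2.69] 0.66 T [-0.079 -0.087  0.006] 15.36
```

Drag is growing linearly at about 0.45 N/mm. First touch was near z = 167, so the target is about 155.

>>> carry_out([
  [[0,0,-0.005,0,0,0],[0,0,-0.01,0,0,0],[0,0,-0.015,0,0,0],[0,0,-0.02,0,0,0]],
])

```text
time_s: 14.25
eef_pos: [533.4, 148.2, 155.5]
tool_rot: [[-0.904, 0.427, 0.0], [0.427, 0.904, 0.0], [-0.0, 0.0, -1.0]]
wrist_force: [-0.4, -0.3, 5.7]
grip_width: 15.1
grasp_force: 51.6
```

```bash
python3 f.py 8; python3 chk.py w6; python3 - <<'E'
from h import *
a=np.load('pics/w5.npz')['p'][165:225,225:360];b=np.load('pics/w6.npz')['p'][165:235,215:375]
p,d=capture('scene');o=np.zeros((590,790,3),np.uint8)
q=cv2.resize(b,None,fx=3.6,fy=3.6,interpolation=2);o[:q.shape[0],:q.shape[1]]=q
r=cv2.resize(p[110:200,290:390],None,fx=3.7,fy=3.7,interpolation=2);o[255:255+r.shape[0],:r.shape[1]]=r[:335]
save('c6',o)
E
```

```text
14.65 [533.36 148.12 155.37] yaw 64.73 zax [ 3.e-04  2.e-04 -1.e+00] F [ 0.16 -0.22  4.22] 0.25 T [-0.074 -0.097  0.018] 15.4
14.65 [533.36 148.12 155.37] [[-0.9043, 0.4268, 0.0003], [0.4268, 0.9043, 0.0002], [-0.0002, 0.0003, -1.0]] 64.73449434456464 [ 0.82 -0.06  3.94] [-0.055 -0.181  0.008] 15.58888189030403
tip local 1.151869129742327 -2.525715060242019
stand ((1.2577629089355469, 1.1637420654296875), (99.87510681152344, 180.4411163330078), 0.07999207079410553)
x -20.93199487488329 -4.901645611607577
-14 12 112.1 | -13 20 112.5 | -12 43 112.1 | -11 41 110.7 | -10 35 108.7 | -9 47 108.7 | -8 44 106.0 | -7 31 105.7 | -6 51 103.6 | -5 5 100.0 | -4 10 100.1 | -3 5 100.1 | -2 10 99.8 | -1 26 103.2 | 0 52 103.5 | 1 49 106.2 | 2 29 106.5 | 3 50 108.4 | 4 49 110.0 | 5 28 111.2 | 6 41 113.1 | 7 28 112.6 | 8 12 112.2 |
```

View pics/c6.png

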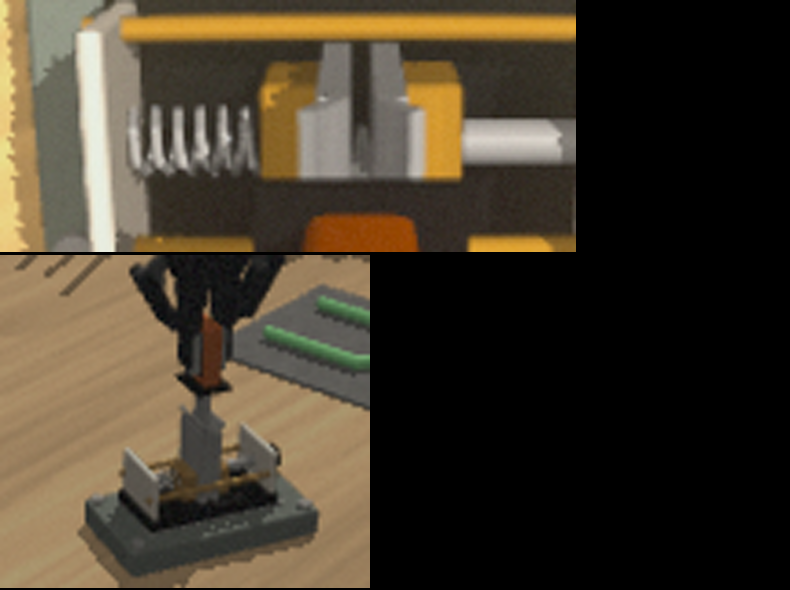

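The blade is seated between both plates, the gauge is upright, and the drag is 5.0 N above baseline. The travel past first touch is about 12 mm, which puts the sprung plate back about 1 mm. Handing in.

```bash
python3 -c "
from plant import *
print(hand_in())"
```

```text
the job is handed in; nothing more can be done
None
```

I handed the job in after about 15 s: the gauge is gripped by its handle and held upright between the plates, with about 5 N of drag, so the spring-backed plate should be back about 1 mm (worked out from the drag and about 12 mm of travel past first touch, not measured on the plate); I touched nothing else.

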